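Hang the loose storage bin back on the bin rail

ROBOT

A 6-joint arm with a two-finger parallel gripper is mounted at the origin on the work surface. World frame = base frame: x ahead of the robot, y to its left, z up, the work surface at z = 0. Lengths are in m, angles in rad, forces in N, time in s.
With the tool pointing down it reaches from about 0.35 to 0.8 m from the base axis. Payload 7.3 kg.
Tool frame: the origin (TCP) lies between the finger pads; the fingertips stand 25 mm ahead of it and the grasp point (between the pads) lies 6 mm ahead of it (r.tip_extent is the distance from the TCP to the fingertips, in m); z points along the fingers, y is the direction in which the jaws open and shut (so a half turn about z gives the same grasp; the last joint's range is limited). The gripper opens to 85 mm and grips with 20 to 120 N. Pads are 22 mm wide; open, the fingers measure 114 mm over their backs; the gripper's body (76 mm by 85 mm) begins 54 mm behind the grasp point. The pads swing forward as they close: fully open they stand 13 mm farther back than shut.
Start: joints at [-1.492, 0.342, 1.524, -0, 1.275, -0.146], TCP at [0.117, -0.512, 0.256] pointing down, gripper open.
Joint ranges: [-2.53, 2.53], [-0.77, 2.02], [0.04, 2.7], [-1, 4.14], [0.28, 2.66], [-3.11, 3.11]. Speed limits (rad/s): [2.57, 2.57, 3.14, 3.14, 3.14, 3.14].

INTERFACE

Orientations are given as a unit quaternion [x, y, z, w].
In Python, from workcell import r, command_gripper, optics gives the robot as it stands. The module is installed in compiled form; this text tells all that it offers. Calls block until the motion is done:
- r.reach(position, orientation): joint-space move of the TCP to a pose.
- r.move_straight(position, orientation=None, speed=0.15, max_force=None): straight line of the TCP; orientation=None keeps the orientation; speed is the mean speed in m/s. With max_force (N) it stops when the force on the tool has changed by that much, and returns True; else False.
- r.movej(angles): joint-space move.
- command_gripper(opening, force=None): finger opening in m; force is the grip in N (None keeps the last); returns when the fingers have stopped.
- r.hold(seconds).
- r.solve_ik(position, orientation): joint angles nearest the present ones, or None.
- r.read_state(): the state.
- optics.get_image(name): name is "scene" or "top" or "wrist"; returns (picture, depth): 384x512x3 uint8, red, green, blue; 384x512 float32, m along the optical axis (not along the pixel's ray), 0 where there is no reading.
- optics.camera_model(name): a dict with "K" (3x3 intrinsics, pixels), "R" (3x3) and "t" (3): a world point X has camera coordinates R X + t; the wrist camera has in their place "tool_from_camera" (4x4, takes a point from camera to tool coordinates, whose origin is the TCP and whose axes are the flange's). Camera axes: x right, y down, z forward; pixel columns grow to the right and rows downward; lengths in m; the calibration is good to about 2 mm. A picture is of the moment at which its call begins: read the wrist's pose just before it. camera_model takes no time and is no camera call.
A pose or a line that the arm cannot do raises r.PlanningError and nothing moves.
- r.finish_job(): hands the job in, once; it reports no verdict.
The state is a dict: "time_s": time; "joint_positions": joint angles; "dq": joint speeds; "tau": joint torques, N m; "eef_pos": TCP position; "eef_rot": TCP orientation; "contact_force": force on the tool from outside, world axes, zero at the start; "torque": the same for the moment, N m; "grip_width": finger opening in m.
Only numpy, scipy, OpenCV 4.12 (cv2) and the standard library are available. Lean on these libraries where they do the work, as an engineer would, in place of code of your own. Each camera call takes 0.05 s, during which the arm holds its last target.

TASK

Pick up the narrow storage bin that stands on the bench and hang it by its back lip on the rail of the rack, in the gap between the two wide bins, square to the rail and with its back resting against the stop bar like theirs. All its weight hangs in front of the lip: keep hold while you ease its front down, and let go gently, without letting it drop or swing free. Do not shift the two hanging bins or disturb the hole punch and the tape roll.

Things in the scene. Friction and masses are not known exactly. Their poses are not given: they have to be found in the camera images.
- bin: the loose bin: light-grey plastic, scooped front, 140 long (x) x 60 wide (y) x 75 mm high, 0.25 to 0.45 kg, upright on the bench. Origin: centre of its underside. -x end: low front, 45 high; +x end: back wall, its outside at x = 70, with the hanging lip; z up. Cartons are fast in it, none above 46. Side walls are 75 high from x = -30 to 70, then slope down to 45 at x = -60
- bin_grip (a point): a good place to pinch the bin across its 60 mm width: midway between the full-height side walls, close to the centre of mass along the bin, 52 mm above its underside (23 mm below the rim), at (-4, 0, 52) mm in the bin's frame; axes as the bin's
- bin_lip (a point): in the bin's hanging lip: middle of the lip's flat underside, at (79, 0, 71) mm in the bin's frame, axes as the bin's. The lip runs over the full width. The channel under it, between the back wall and the turned-down edge, is 18 mm wide, flaring to 21 at its mouth; the edge reaches 16 mm below this point
- rack: the bench bin rack, fixed: two uprights of grey-green slotted angle, 200 mm high, about 510 mm wide overall, with a flat hanging rail and a round stop bar below it. Origin: on the bench below the middle of the rail. x points away from the side where bins hang (they hang at -x, low fronts to -x, lip at the rail), y along the rail, z up
- rail_top (a point): middle of the rail's top edge, 170 mm above the bench; axes as the rack's. The rail is a flat steel bar on edge, 6 mm thick (x = -3 to 3), 30 high, 470 long, nothing above it. The lip's underside goes on this edge, its turned-down edge behind it. A level bin let straight down with bin_lip 1 mm in front (-x) of this point has 5 mm of room on both sides
- stop_bar (a point): middle of the front of the round stop bar (12 mm thick), 59 mm below the rail's top and 5 mm in front (-x) of the rail's middle; axes as the rack's. The foot of a hanging bin's back wall rests against it; with the turned-down edge hard against the rail the bin leans about 0.17 rad, front down
- left_bin_lip (a point): the lip of the wide bin hanging at the +y end of the rack, left of the gap: middle of its lip's underside. That bin has the same form but is 90 mm wide (45 mm either side of this point); it leans 0.165 rad front down and slides along the rail if pushed with more than about 2.5 N
- right_bin_lip (a point): the same point on the other wide bin, at the -y end of the rack, right of the gap, also 90 mm wide. The clear gap between the two wide bins is 170 to 250 mm
- punch: a two-hole paper punch of black plastic and steel, loose on the bench, 120 x 100 x 65 mm; origin at the centre of its underside
- tape: a roll of brown packing tape lying flat on the bench, 110 mm across, 48 mm high; origin at the centre of its underside

How it is judged:
By the outcome, as a careful person would: the job done as asked, in the order asked, and still so for the second after the job is handed in, with the robot touching nothing.
It also fails if it takes over 56 s, if anything falls off the work surface, if the arm or the gripper's body presses on something with over 40 N, if the wrist force passes 120 N, or if a joint passes its speed limit or range.

## Working session

There is one attempt and no reset: what is moved stays moved. The work goes in short steps, each a Python script; the robot and the scene stay as the last script left them, time stands still between calls to the robot, and variables do not carry over. Pictures are saved under pics/ and viewed, and the job is handed in when it is done.

```bash
mkdir -p pics
cat > h.py <<'E'
import numpy as np,cv2
from workcell import r,command_gripper,optics
def snap(n,f):
    s=r.read_state(); im,d=optics.get_image(n)
    cv2.imwrite(f'pics/{f}.png',im[:,:,::-1]); np.savez(f'pics/{f}.npz',im=im,d=d,pos=s['eef_pos'],rot=s['eef_rot']); return im,d
def world(n,f):
    z=np.load(f'pics/{f}.npz'); d=z['d'];c=optics.camera_model(n);K=np.array(c['K'])
    v,u=np.mgrid[:d.shape[0],:d.shape[1]]
    P=np.stack([(u-K[0,2])/K[0,0]*d,(v-K[1,2])/K[1,1]*d,d],-1)
    if n=='wrist':
        from scipy.spatial.transform import Rotation as Ro
        T=np.array(c['tool_from_camera']);P=P@T[:3,:3].T+T[:3,3]
        P=P@Ro.from_quat(z['rot']).as_matrix().T+z['pos']
    else: P=(P-np.array(c['t']))@np.array(c['R'])
    P[d==0]=np.nan
    return P,z['im']
E
python3 - <<'E'
from h import *
for n in('scene','top','wrist'): snap(n,n+'0')
for n in('scene','top'):
    c=optics.camera_model(n);print(n,c['K'],-np.array(c['R']).T@c['t'],c['R'])
print(r.read_state())
E
```

```text
scene [[439.47544218   0.         261.30068698]
 [  0.         439.47544218 199.22278802]
 [  0.           0.           1.        ]] [1.20109431 0.84928084 0.82394184] [[-0.7969477   0.60393244 -0.01183128]
 [ 0.34541322  0.43956321 -0.82914045]
 [-0.49554422 -0.66486825 -0.55891514]]
top [[366.39683348   0.         257.48284669]
 [  0.         366.39683348 193.19038402]
 [  0.           0.           1.        ]] [ 0.42308847 -0.0130331   1.06579579] [[-0.01043765 -0.99993559 -0.00445687]
 [-0.99032148  0.01095399 -0.13835956]
 [ 0.13839947  0.00296958 -0.99037204]]
{'time_s': 0.15, 'joint_positions': array([-1.49197549e+00,  3.42551087e-01,  1.52475474e+00,  1.76097089e-05,
        1.27539594e+00, -1.45999769e-01]), 'dq': array([-3.61310299e-05, -2.13370247e-03, -2.88191467e-03,  1.37195819e-03,
        1.13546392e-03, -1.13434874e-03]), 'tau': array([ 2.17971196e-03, -4.33906531e+01, -2.46147591e+01, -1.87601536e-04,
        5.70666423e-03, -2.66774720e-06]), 'eef_pos': array([ 0.11704564, -0.51152869,  0.25580657]), 'eef_rot': array([ 9.93688747e-01,  1.12171145e-01,  2.70410886e-05, -5.53961718e-04]), 'contact_force': array([-0.82227012,  0.16784294, -0.52165814]), 'torque': array([ 0.020104  , -0.01586334,  0.01887094]), 'grip_width': 0.08527617574397593}
```

View pics/scene0.png

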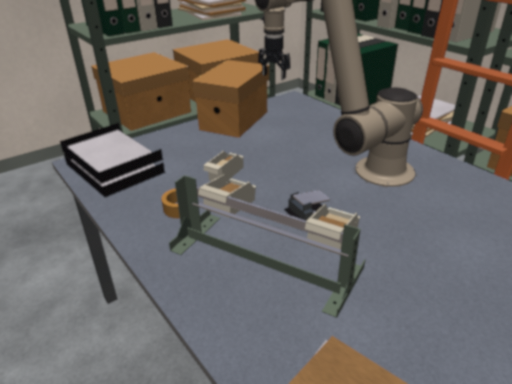

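View pics/top0.png

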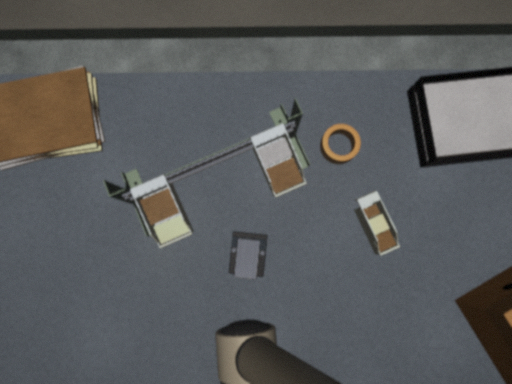

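The top view shows the loose bin at about (378,222), with its white lip end at the top (370,198). The rail runs from (115,190) to (295,125), with wide bins at (160,208) and (280,158). The tape is at (341,143) and the punch at (249,255). Next I'll measure them.

```bash
cat > m.py <<'E'
from h import *
P,im=world('top','top0')
z=P[...,2]
def rect(m,name):
    q=P[m][:,:2].astype(np.float32); (c,s,a)=cv2.minAreaRect(q); print(name,len(q),'c',np.round(c,4),'s',np.round(s,4),'ang',round(a,2),'z',np.round(np.percentile(P[m][:,2],[5,50,95]),4)); return cv2.boxPoints((c,s,a))
def roi(u0,u1,v0,v1):
    m=np.zeros(z.shape,bool);m[v0:v1,u0:u1]=1;return m
b=roi(345,412,182,264)
print(rect(b&(z>.02),'bin all'))
print(rect(b&(z>.066),'bin high'))
print(np.round(P[roi(340,400,215,216)&(z>.0)][:, :],3)[::3].tolist())
rect(roi(315,368,115,170)&(z>.02),'tape')
rect(roi(220,275,225,285)&(z>.02),'punch')
for n,rr in(('Rbin',roi(248,310,118,200)),('Lbin',roi(125,198,170,250))):
    rect(rr&(z>.08),n)
m=roi(172,252,135,190)&(z>.15); q=P[m]; print('rail',len(q),np.percentile(q[:,2],[5,50,95]))
vx,vy,x0,y0=cv2.fitLine(q[:,:2].astype(np.float32),cv2.DIST_HUBER,0,.001,.001).ravel();print(vx,vy,x0,y0,np.degrees(np.arctan2(vy,vx)))
for f,c in(('bin',(330,170,420,270)),('rack',(95,90,315,260))):
    a=im[c[1]:c[3],c[0]:c[2],::-1]; k=min(800//a.shape[1],600//a.shape[0]); cv2.imwrite(f'pics/crop_{f}.png',cv2.resize(a,None,fx=k,fy=k,interpolation=cv2.INTER_CUBIC))
E
python3 m.py
```

```text
bin all 1576 c [ 0.4785 -0.3394] s [0.167  0.0629] ang 23.18 z [0.0296 0.0452 0.0755]
[[ 0.38937765 -0.34341913]
 [ 0.4141152  -0.4012043 ]
 [ 0.5676727  -0.33546704]
 [ 0.5429352  -0.2776819 ]]
bin high 368 c [ 0.4947 -0.3327] s [0.1281 0.0626] ang 23.43 z [0.068  0.0738 0.0772]
[[ 0.42342162 -0.32943487]
 [ 0.44832814 -0.38691765]
 [ 0.5659003  -0.33597517]
 [ 0.5409938  -0.2784924 ]]
[[0.505, -0.252, 0.0], [0.505, -0.272, 0.001], [0.505, -0.295, 0.001], [0.502, -0.297, 0.029], [0.5, -0.297, 0.056], [0.499, -0.3, 0.076], [0.502, -0.321, 0.034], [0.502, -0.33, 0.031], [0.502, -0.339, 0.029], [0.503, -0.351, 0.019], [0.5, -0.35, 0.047], [0.501, -0.36, 0.041], [0.499, -0.36, 0.065], [0.504, -0.394, 0.002], [0.503, -0.411, 0.002]]
tape 743 c [ 0.7099 -0.2504] s [0.1084 0.1094] ang 84.34 z [0.025  0.0464 0.0504]
punch 1054 c [0.3874 0.0214] s [0.0958 0.1089] ang 83.14 z [0.0398 0.0557 0.0646]
Rbin 2633 c [ 0.6451 -0.0821] s [0.1639 0.1513] ang 23.61 z [0.1016 0.1306 0.1739]
Lbin 2956 c [0.5153 0.219 ] s [0.1643 0.2109] ang 23.37 z [0.1017 0.1365 0.1737]
rail 375 [0.15195938 0.1684266  0.17225632]
0.39054123 -0.92058545 0.63232213 0.11781409 -67.01182
```

```bash
ls pics
```

```text
crop_bin.png
crop_rack.png
scene0.npz
scene0.png
top0.npz
top0.png
wrist0.npz
wrist0.png
```

View pics/crop_rack.png

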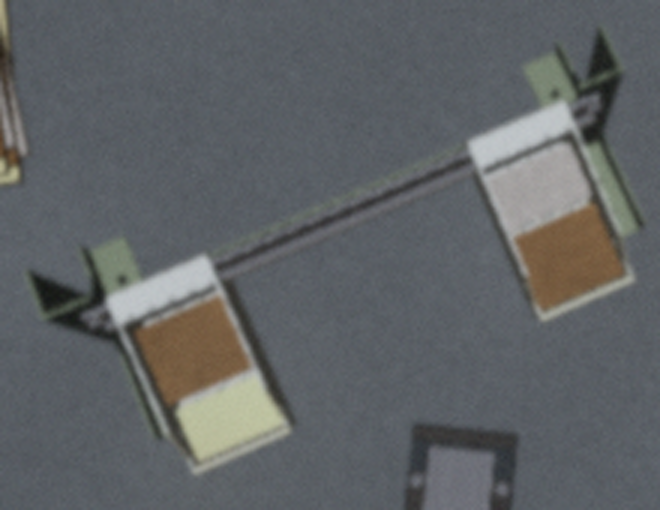

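```bash
cat >> h.py <<'E'
from scipy.spatial.transform import Rotation as Ro
def toolR(yaw,pitch=0.):
    # frame B: bin axes (x fwd,z up), pitch>0 = front down (rotation: back up)  ; tool z=-Bz, tool y=+-By
    B=Ro.from_euler('z',yaw)*Ro.from_euler('y',-pitch)
    return B, B*Ro.from_euler('x',np.pi)
E
python3 - <<'E'
from h import *
c=optics.camera_model('wrist');print(c['K'],c['tool_from_camera'])
B,T=toolR(np.radians(23.3));y=np.array([.4785,-.3394])
for q in (T,T*Ro.from_euler('z',np.pi)):
    for p in([.46,-.345,.3],[.53,.09,.42],[.555,.08,.18],[.53,.07,.2]):
        a=r.solve_ik(p,q.as_quat());print(p,None if a is None else np.round(a,2))
E
```

```text
[[272.17350731   0.         254.03343429]
 [  0.         272.17350731 191.58798262]
 [  0.           0.           1.        ]] [[-7.32359576e-04 -9.59213765e-01 -2.82680768e-01  7.13592649e-02]
 [ 9.99999526e-01 -5.21159874e-04 -8.22325148e-04  5.96227334e-04]
 [ 6.41463728e-04 -2.82681236e-01  9.59213692e-01 -1.19228920e-01]
 [ 0.00000000e+00  0.00000000e+00  0.00000000e+00  1.00000000e+00]]
[0.46, -0.345, 0.3] [-0.78  0.41  1.3  -0.    1.43  0.39]
[0.53, 0.09, 0.42] [ 0.03  0.3   1.14 -0.    1.7   1.19]
[0.555, 0.08, 0.18] [ 0.01  0.48  1.54 -0.    1.13  1.17]
[0.53, 0.07, 0.2] [-0.01  0.41  1.58 -0.    1.15  1.15]
[0.46, -0.345, 0.3] [-0.78  0.41  1.3  -0.    1.43 -2.75]
[0.53, 0.09, 0.42] [ 0.03  0.3   1.14 -0.    1.7  -1.95]
[0.555, 0.08, 0.18] [ 0.01  0.48  1.54 -0.    1.13 -1.97]
[0.53, 0.07, 0.2] [-0.01  0.41  1.58 -0.    1.15 -1.99]
```

Run:
```python
from h import *
_,T=toolR(np.radians(23.2))
r.reach([.615,.095,.37],T.as_quat()); snap('wrist','wrack')
_,T=toolR(np.radians(23.3))
r.reach([.475,-.34,.27],T.as_quat()); snap('wrist','wbin')
print(r.read_state()['time_s'])
```

```text
4.75
```

View pics/wrack.png

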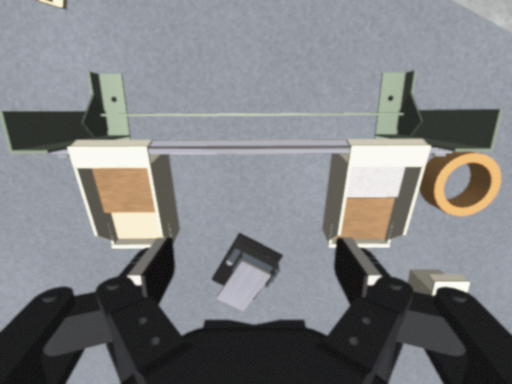

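View pics/wbin.png

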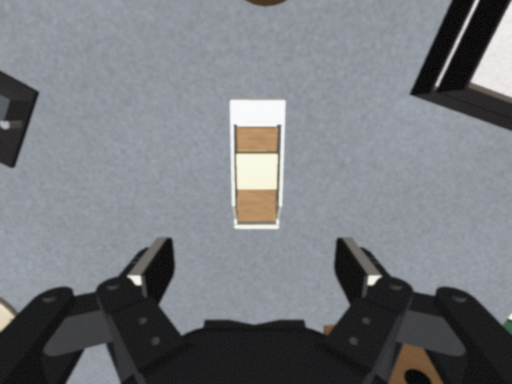

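The rack view shows the left lip at about u 70–150, the right lip at u 348–430 (both v≈145), and the rail between them at v≈147. The bin view shows the lip at u 230–285, v 100–125, with the bin nearly square to the tool. I'll turn these into numbers.

```bash
cat > m2.py <<'E'
from h import *
def rays(n,f,uv,zp):
    z=np.load(f'pics/{f}.npz');c=optics.camera_model(n);K=c['K']
    uv=np.atleast_2d(uv).astype(float); d=np.c_[(uv[:,0]-K[0][2])/K[0][0],(uv[:,1]-K[1][2])/K[1][1],np.ones(len(uv))]
    if n=='wrist':
        T=np.array(c['tool_from_camera']);R=Ro.from_quat(z['rot']).as_matrix();d=d@T[:3,:3].T@R.T;o=R@T[:3,3]+z['pos']
    else:
        R=np.array(c['R']);o=-R.T@c['t'];d=d@R
    return (o+d*((zp-o[2])/d[:,2])[:,None])[:,:2]
if __name__=='__main__':
  for n,f in(('wrist','wbin'),('top','top0')):
    P,im=world(n,f);z=P[...,2]
    xy=P[...,:2]-[.4785,-.3394]; near=np.hypot(xy[...,0],xy[...,1])<.12
    m=near&(z>.06)&(z<.09)
    q=P[m][:,:2].astype(np.float32);print(f,'high',cv2.minAreaRect(q),np.percentile(P[m][:,2],[5,50,95]))
    # bright lip mask
    g=im.min(-1); l=near&(g>200)&(z>.06); ys,xs=np.nonzero(l); print('lum',np.percentile(im[m].min(-1),[10,50,90]))
    cs,_=cv2.findContours(m.astype(np.uint8),cv2.RETR_EXTERNAL,cv2.CHAIN_APPROX_NONE);c=max(cs,key=cv2.contourArea)
    (cc,s,a)=cv2.minAreaRect(c); bp=cv2.boxPoints((cc,s,a)); print('px',bp.round(1).tolist());w=rays(n,f,bp,.075);print(w.round(4).tolist())
    all_=near&(z>.02);q=P[all_][:,:2].astype(np.float32);print('all',cv2.minAreaRect(q))
  for n,f in(('wrist','wrack'),('top','top0')):
    P,im=world(n,f);z=P[...,2]
    e=np.array([np.cos(np.radians(23)),np.sin(np.radians(23))]);ny=np.array([-e[1],e[0]])
    O=np.array([.6323,.1178]); s=(P[...,:2]-O)@e; t=(P[...,:2]-O)@ny
    for nm,mm in(('rail',(abs(s)<.015)&(t>-.07)&(t<.07)&(z>.160)&(z<.18)),('Llip',(abs(s)<.03)&(t>.085)&(t<.25)&(z>.16)&(z<.19)),('Rlip',(abs(s)<.03)&(t<-.09)&(t>-.25)&(z>.16)&(z<.19))):
        q=P[mm];print(f,nm,len(q),'z',np.percentile(q[:,2],[5,50,95]).round(4),'s',np.percentile(s[mm],[2,50,98]).round(4),'t',np.percentile(t[mm],[1,50,99]).round(4))
        if nm=='rail':
            vx,vy,x0,y0=cv2.fitLine(q[:,:2].astype(np.float32),cv2.DIST_HUBER,0,.001,.001).ravel();print('  ',np.degrees(np.arctan2(vy,vx)),'s at t=0',((np.array([x0,y0])-O)@e))
        else: print('  ',cv2.minAreaRect(q[:,:2].astype(np.float32)))
E
python3 m2.py
python3 - <<'E'
import cv2
a=cv2.imread('pics/wrack.png');cv2.imwrite('pics/c1.png',cv2.resize(a[90:190,60:260],None,fx=4,fy=4,interpolation=cv2.INTER_CUBIC))
a=cv2.imread('pics/wbin.png');cv2.imwrite('pics/c2.png',cv2.resize(a[90:240,210:310],None,fx=4,fy=4,interpolation=cv2.INTER_CUBIC))
E
```

```text
wbin high ((0.49151578545570374, -0.3369753062725067), (0.13923293352127075, 0.06015807017683983), 23.176610946655273) [0.06474613 0.07639157 0.07773687]
lum [184. 247. 249.]
px [[231.0, 99.0], [285.0, 99.0], [285.0, 213.0], [231.0, 213.0]]
[[0.5434, -0.283], [0.5668, -0.3373], [0.4462, -0.394], [0.4198, -0.3328]]
all ((0.47926604747772217, -0.34187525510787964), (0.13987764716148376, 0.17043755948543549), 80.1929702758789)
top0 high ((0.4919748902320862, -0.3338688611984253), (0.1362699270248413, 0.06264668703079224), 23.426437377929688) [0.06198065 0.07323388 0.07697764]
lum [ 71. 144. 192.]
px [[355.0, 199.89999389648438], [376.1000061035156, 189.6999969482422], [398.20001220703125, 235.1999969482422], [377.0, 245.5]]
[[0.5401, -0.275], [0.5677, -0.334], [0.4436, -0.3864], [0.4169, -0.3282]]
all ((0.47852519154548645, -0.3394430875778198), (0.16703680157661438, 0.06285753846168518), 23.17554473876953)
wrack rail 777 z [0.1614 0.1713 0.1727] s [-0.0007  0.0029  0.0053] t [-0.0688 -0.0037  0.0684]
   -67.09054 s at t=0 0.002788296875389008
wrack Llip 3065 z [0.1625 0.174  0.183 ] s 
[... 217 characters left out ...]
014  0.0138] t [-0.2437 -0.1722 -0.0955]
   ((0.6918594837188721, -0.041713863611221313), (0.0446375347673893, 0.1597459316253662), 23.15562629699707)
top0 rail 182 z [0.1615 0.1695 0.1725] s [-0.0016  0.0004  0.0048] t [-0.0683 -0.0017  0.0686]
   -66.59372 s at t=0 0.00019862772705812957
top0 Llip 570 z [0.1629 0.1724 0.1802] s [-0.0228 -0.002   0.0224] t [0.0901 0.1637 0.2428]
   ((0.5595852732658386, 0.2687450051307678), (0.05194549635052681, 0.15971554815769196), 14.644878387451172)
top0 Rlip 506 z [0.1638 0.172  0.1758] s [-0.0218 -0.0007  0.0091] t [-0.2443 -0.1724 -0.0948]
   ((0.6917213797569275, -0.04172524809837341), (0.042448773980140686, 0.15880948305130005), 22.942779541015625)
```

```bash
sleep 1
```

```text
(no output)
```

View pics/c1.png

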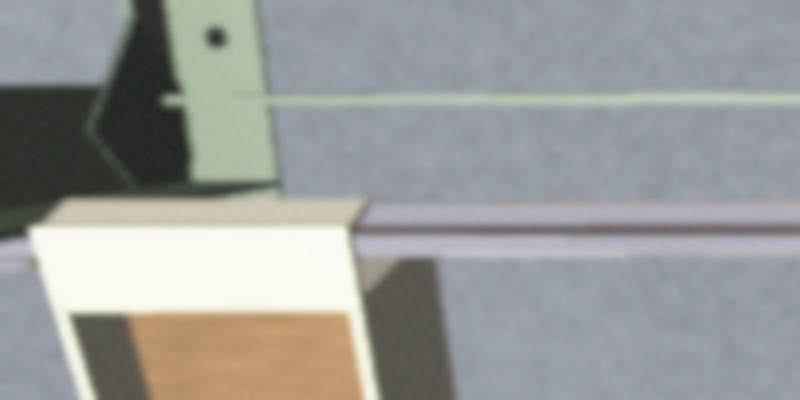

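View pics/c2.png

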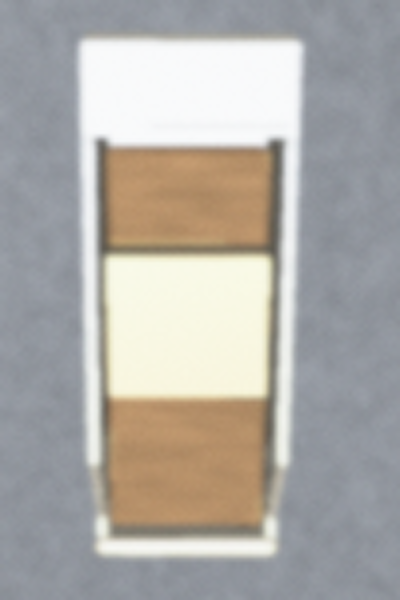

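The first crop shows the rail's top edge as the lower light band (crop v≈236–260). The dark back face is above it, and the upper band is the stop bar. The second crop gives the bin's outline cleanly. I'll refine both with edge rays.

```bash
cat > m3.py <<'E'
from m2 import *
R=lambda uv,z,f='wbin':rays('wrist',f,uv,z)
lip=R([[229.9,99.4],[285.4,99.4]],.075); fr=R([[234.1,228.6],[279.3,228.6]],.045)
side=R([[230.5,205],[284.5,205]],.075)
print('lip',lip.round(4),np.linalg.norm(lip[0]-lip[1]),'front',fr.round(4),np.linalg.norm(fr[0]-fr[1]))
a,b=lip.mean(0),fr.mean(0);d=a-b;print('len',np.linalg.norm(d),'yaw',np.degrees(np.arctan2(d[1],d[0])))
w=lip[0]-lip[1];print('yaw from lip',np.degrees(np.arctan2(w[1],w[0]))-90)
e=d/np.linalg.norm(d);print('origin from front',b+.07*e,'grip',b+.066*e)
# rail band edges
im=np.load('pics/wrack.npz')['im'];g=cv2.cvtColor(im,cv2.COLOR_RGB2GRAY).astype(float)
print(im[138:162,250].tolist())
top=[];bot=[]
for u in range(165,340,10): print(u,g[140:162,u].astype(int).tolist()) if u in(165,335) else 0
E
python3 m3.py
```

```text
lip [[ 0.5425 -0.282 ]
 [ 0.5666 -0.3379]] 0.060808650277561604 front [[ 0.3887 -0.3473]
 [ 0.4133 -0.4044]] 0.06213182430391804
len 0.16713044168945682 yaw 23.229236958360556
yaw from lip 23.33196385208872
origin from front [ 0.46529698 -0.34824206] grip [ 0.46162125 -0.34981971]
[[150, 155, 162], [155, 156, 162], [166, 163, 165], [175, 172, 178], [176, 175, 185], [173, 173, 184], [171, 171, 180], [154, 152, 159], [127, 124, 125], [115, 109, 108], [130, 126, 130], [162, 161, 168], [180, 181, 189], [185, 184, 194], [183, 182, 190], [177, 176, 181], [165, 166, 173], [156, 160, 168], [153, 158, 166], [151, 156, 165], [153, 158, 166], [153, 159, 167], [151, 156, 164], [149, 154, 162]]
165 [157, 168, 175, 178, 177, 164, 133, 115, 136, 170, 184, 186, 188, 171, 131, 95, 85, 86, 85, 85, 84, 83]
335 [167, 176, 177, 177, 169, 146, 122, 123, 152, 176, 185, 189, 172, 133, 102, 94, 93, 92, 94, 91, 93, 91]
```

```bash
cat > m4.py <<'E'
from m2 import *
e=np.array([np.cos(np.radians(23.25)),np.sin(np.radians(23.25))])
R=lambda uv,z,f='wbin':rays('wrist',f,uv,z)
for nm,v,z in(('lipouter',99.7,.075),('backwall inner',127,.075),('knee',206,.075),('front rim outer',228,.045),('front rim inner',223.5,.045)):
    p=R([[257,v]],z)[0]; print(nm,'x rel',((p-[.4685,-.347])@e).round(4), 'lat',((p-[.4685,-.347])@[-e[1],e[0]]).round(4))
for u,vb,vf in((165,147.9,153.8),(250,148.4,153.7),(335,147.7,153.0)):
    p=R([[u,vb],[u,vf]],.170,'wrack');print(u,p.round(4).tolist(),np.linalg.norm(p[0]-p[1]).round(4))
a=R([[165,150.85]],.17,'wrack')[0];b=R([[335,150.35]],.17,'wrack')[0];d=a-b;print('rail yaw',np.degrees(np.arctan2(d[1],d[0]))-90)
im=np.load('pics/wrack.npz')['im'];g=im.min(-1)
# lips: bright white, v 140-165
m=((g>215)).astype(np.uint8);m[170:]=0;m[:130]=0
n,l,st,c=cv2.connectedComponentsWithStats(m)
for s in st[1:]:
    if s[4]>300: print(s)
c=[g[152].astype(int)[60:170].tolist(),g[152].astype(int)[335:440].tolist()];print([i+60 for i in np.nonzero(np.diff((np.array(c[0])>205).astype(int)))[0]],[i+335 for i in np.nonzero(np.diff((np.array(c[1])>205).astype(int)))[0]])
E
python3 m4.py
```

```text
lipouter x rel 0.0934 lat 0.0008
backwall inner x rel 0.0642 lat 0.0007
knee x rel -0.03 lat 0.0002
front rim outer x rel -0.0725 lat -0.0003
front rim inner x rel -0.0659 lat -0.0002
165 [[0.6024, 0.2013], [0.5958, 0.1992]] 0.0069
250 [[0.6407, 0.1098], [0.635, 0.1074]] 0.0062
335 [[0.6804, 0.0189], [0.6749, 0.016]] 0.0062
rail yaw 23.252309487857843
[  68  147   82   23 1572]
[ 349  146   82   24 1773]
[np.int64(67), np.int64(146)] [np.int64(350), np.int64(429)]
```

```bash
cat > st1.py <<'E'
from h import *
from m2 import rays
q=rays('wrist','wrack',[[146.5,152],[349.5,152]],.176);O=np.array([.6379,.1086]);yaw=np.radians(23.25)
e=np.array([np.cos(yaw),np.sin(yaw)]);n=np.array([-e[1],e[0]])
print('gap t',(q-O)@n,'mid',((q-O)@n).mean())
_,T=toolR(yaw);g=np.array([.4685,-.347])-.004*e
r.reach([*g,.13],T.as_quat())
print(r.move_straight([*g,.058],speed=.08,max_force=8))
command_gripper(.05,60)
s=r.read_state();print(s['grip_width'],s['eef_pos'],s['contact_force'])
r.move_straight([*g,.075],speed=.06);s=r.read_state();print(s['grip_width'],s['contact_force'],s['torque'])
r.move_straight([*g,.27],speed=.2);snap('wrist','held1');snap('scene','scene1')
s=r.read_state();print(s['grip_width'],s['contact_force'],s['torque'],s['time_s'])
E
python3 st1.py
```

```text
gap t [ 0.11894093 -0.1145177 ] mid 0.002211615951291615
False
0.05968632848129178 [ 0.4650123  -0.34870059  0.05871341] [-0.93301126  1.24412006  4.96699035]
0.059117693426908216 [ 0.48467132 -0.46163531 -3.41327957] [ 0.02732215  0.01469825 -0.01482989]
0.05933925022779688 [-1.3602142   0.78744049 -3.65146043] [ 0.01369643  0.03025534 -0.00579314] 8.4333
```

```bash
sleep 1
```

```text
(no output)
```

View pics/held1.png

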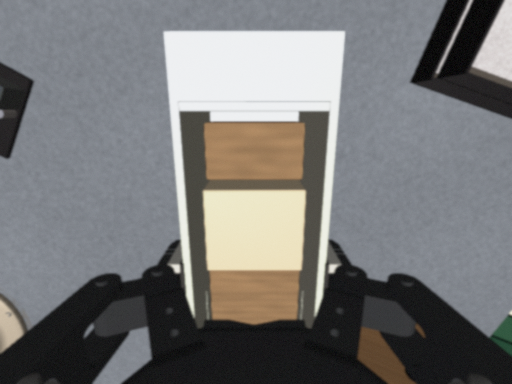

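The bin is held: the lip's outer edge is at v≈31, u 165–345, and it's square in the image. Now I'll measure the lip in the tool frame.

```bash
cat > m5.py <<'E'
from h import *
def toolpts(f):
    P,im=world('wrist',f);z=np.load(f'pics/{f}.npz');R=Ro.from_quat(z['rot']).as_matrix();return (P-z['pos'])@R,im
if __name__=='__main__':
    Q,im=toolpts('held1');c=optics.camera_model('wrist');K=c['K'];T=np.array(c['tool_from_camera'])
    L=Q[36:95,185:325].reshape(-1,3);A=np.c_[L[:,:2],np.ones(len(L))];k=np.linalg.lstsq(A,L[:,2],rcond=None)[0];print('lip top plane (slope x,y,z0)',k,np.median(L[:,2]))
    def ray(u,v,z):
        d=T[:3,:3]@[(u-K[0][2])/K[0][0],(v-K[1][2])/K[1][1],1];return T[:3,3]+d*(z-T[2,3])/d[2]
    zt=np.median(L[:,2])
    for zz in(zt,-.017): print(zz,[ray(u,v,zz).round(4).tolist() for u,v in((164.7,31),(344.7,31),(172,100),(338,100))])
    s=r.read_state();print(s['eef_rot'],Ro.from_quat(s['eef_rot']).as_matrix().round(3).tolist())
E
python3 m5.py
```

```text
** On entry to DLASCL parameter number  4 had an illegal value
 ** On entry to DLASCL parameter number  4 had an illegal valueTraceback (most recent call last):
  File "m5.py", line 6, in <module>
    L=Q[36:95,185:325].reshape(-1,3);A=np.c_[L[:,:2],np.ones(len(L))];k=np.linalg.lstsq(A,L[:,2],rcond=None)[0];print('lip top plane (slope x,y,z0)',k,np.median(L[:,2]))
                                                                        ~~~~~~~~~~~~~~~^^^^^^^^^^^^^^^^^^^^^
    x, resids, rank, s = _umath_linalg.lstsq(a, b, rcond,
                         ~~~~~~~~~~~~~~~~~~~^^^^^^^^^^^^^
                                             signature=signature)
                                             ^^^^^^^^^^^^^^^^^^^^
    raise LinAlgError("SVD did not converge in Linear Least Squares")
numpy.linalg.LinAlgError: SVD did not converge in Linear Least Squares
```

```bash
sed -i 's/reshape(-1,3);A=/reshape(-1,3);L=L[np.isfinite(L[:,2])];print(len(L));L=L if len(L) else np.array([[0,0,-.017]]);A=/' m5.py; python3 m5.py
```

```text
8234
lip top plane (slope x,y,z0) [ 0.00240905  0.0009122  -0.01805125] -0.01783585029542612
-0.01783585029542612 [[0.0968, -0.0291, -0.0178], [0.0968, 0.0304, -0.0178], [0.0751, -0.0286, -0.0178], [0.0751, 0.0301, -0.0178]]
-0.017 [[0.097, -0.0294, -0.017], [0.097, 0.0307, -0.017], [0.0752, -0.0288, -0.017], [0.0751, 0.0303, -0.017]]
[ 9.79483623e-01  2.01518335e-01 -8.41351035e-04 -1.21831765e-03] [[0.919, 0.395, -0.002], [0.395, -0.919, 0.002], [-0.001, -0.003, -1.0]]
```

```bash
cat > st2.py <<'E'
from h import *
O=np.array([.6379,.1086]);yaw=np.radians(23.25)
e=np.array([np.cos(yaw),np.sin(yaw)]);n=np.array([-e[1],e[0]])
_,T=toolR(yaw);g=O+(-.001-.0848)*e+.0028*n
r.reach([*g,.285],T.as_quat())
r.move_straight([*g,.170+.025-.0138],speed=.1,max_force=10)
snap('wrist','hov1');snap('scene','schov1');s=r.read_state();print(s['eef_pos'],g,s['time_s'],s['contact_force'])
a=cv2.imread('pics/hov1.png');cv2.imwrite('pics/hov1c.png',cv2.resize(a[:200,56:456],None,fx=2,fy=2,interpolation=cv2.INTER_CUBIC))
E
python3 st2.py
```

```text
[0.55833683 0.07730601 0.1819413 ] [0.55796243 0.07730359] 11.325 [-0.29937281 -0.23157165 -4.34793674]
```

```bash
sleep 1
```

```text
(no output)
```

View pics/hov1c.png

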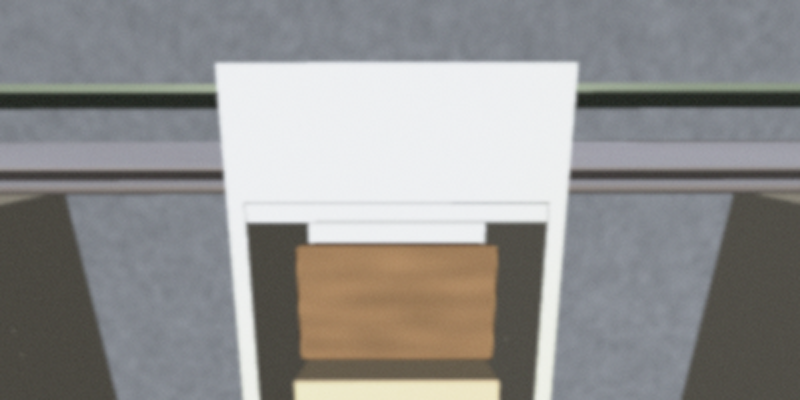

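View pics/schov1.png

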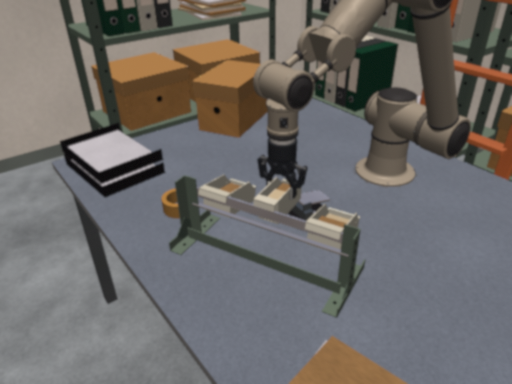

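The crop shows the rail's top edge as the upper light band (crop v 142–170, so pixel v≈71–85), level on both sides of the lip. The scene view shows the bin over the gap and clear of both neighbours. Next I'll compute where the rail sits relative to the lip.

```bash
cat > m6.py <<'E'
from m5 import *
import sys
c=optics.camera_model('wrist');K=c['K'];T=np.array(c['tool_from_camera'])
def ray(u,v,z):
    d=T[:3,:3]@[(u-K[0][2])/K[0][0],(v-K[1][2])/K[1][1],1];return T[:3,3]+d*(z-T[2,3])/d[2]
if __name__=='__main__':
    Q,im=toolpts('hov1')
    for u in(80,120,150,360,400,430):
        print(u,im[62:102,u].min(-1).astype(int).tolist()); 
        print('   z',np.nanmedian(Q[72:84,u-4:u+4,2]).round(4),np.round(np.nanmedian(Q[90:93,u-4:u+4,2]),4))
    for u in(120,390): print([ray(u,v,.0119).round(4).tolist() for v in(70.8,85)])
    print('lip',[ray(u,v,-.0178).round(4).tolist() for u,v in((56+215/2,31.5),(56+578/2,31.5))])
E
python3 m6.py
```

```text
80 [127, 128, 128, 128, 127, 128, 128, 131, 137, 144, 152, 152, 155, 155, 156, 155, 156, 156, 158, 157, 158, 157, 142, 104, 69, 59, 60, 77, 110, 135, 146, 143, 131, 112, 92, 71, 67, 66, 64, 64]
   z 0.0104 0.0638
120 [126, 128, 128, 126, 128, 129, 130, 131, 138, 144, 152, 152, 154, 153, 154, 154, 155, 154, 156, 154, 158, 155, 140, 102, 69, 57, 62, 85, 120, 139, 147, 144, 128, 112, 102, 113, 124, 134, 132, 134]
   z 0.0104 0.0642
150 [131, 131, 129, 128, 128, 128, 128, 129, 138, 148, 151, 154, 153, 154, 153, 155, 154, 153, 152, 154, 154, 153, 138, 101, 68, 57, 63, 84, 117, 139, 145, 142, 129, 113, 110, 117, 129, 132, 132, 133]
   z 0.0103 0.064
360 [132, 131, 130, 133, 132, 130, 128, 127, 134, 152, 158, 159, 159, 160, 160, 161, 159, 160, 160, 161, 160, 152, 130, 91, 67, 57, 65, 95, 131, 146, 147, 137, 122, 107, 109, 120, 131, 131, 132, 129]
   z 0.0106 0.0645
400 [127, 129, 130, 132, 134, 132, 133, 130, 131, 145, 153, 158, 158, 160, 160, 161, 162, 162, 161, 159, 158, 152, 126, 90, 66, 62, 64, 92, 130, 143, 144, 137, 124, 108, 107, 119, 128, 132, 133, 132]
   z 0.0104 0.0645
430 [130, 130, 131, 133, 131, 130, 130, 126, 129, 145, 153, 156, 157, 159, 162, 161, 159, 161, 158, 159, 159, 148, 123, 88, 65, 62, 72, 101, 131, 147, 144, 136, 121, 100, 80, 73, 71, 73, 72, 68]
   z 0.0103 0.0647
[[0.0886, -0.0591, 0.0119], [0.0827, -0.06, 0.0119]]
[[0.0885, 0.0608, 0.0119], [0.0826, 0.0616, 0.0119]]
lip [[0.0967, -0.0295, -0.0178], [0.0966, 0.0306, -0.0178]]
```

Rail and lip agree within the plan: the lip middle is 0.8 mm in front of the rail's middle, and it's square. I'll lower it level, then ease into the lean.

```bash
cat > geo.py <<'E'
from h import *
yaw=np.radians(23.25);e=np.array([np.cos(yaw),np.sin(yaw)])
RAIL=np.array([.55834,.07731])+.0856*e; XT,ZT=-5.8e-3,57.2e-3
def pose(th,xc,h,zr=.1710):
    dx,dz=XT-xc,ZT-.071;c,s=np.cos(th),np.sin(th)
    x=-.003+c*dx-s*dz; z=zr+h+s*dx+c*dz
    return np.array([*(RAIL+x*e),z]),toolR(yaw,th)[1].as_quat()
def go(th,xc,h,sp=.03,mf=None):
    p,q=pose(th,xc,h);hit=r.move_straight(p,q,speed=sp,max_force=mf);s=r.read_state()
    d=s['eef_pos']-p; f=s['contact_force'];t=s['torque']
    print(f"th{th:.3f} xc{xc:.4f} h{h:.4f} hit={hit} err mm",(np.array([d[:2]@e,d[2]])*1e3).round(2),'F fwd,lat,z',np.round([f[:2]@e,f[1]*e[0]-f[0]*e[1],f[2]],2),'T',np.round(t,2),'w',round(s['grip_width'],4),'t',s['time_s']);return hit
E
python3 - <<'E'
from geo import *
print(pose(0,.077,.025))
go(0,.0768,.006,.06,6)
if not go(0,.0768,.003,.02,4):
  for k in range(1,5):
    if go(.035*k,.0768+.00105*k,.003,.03,4): break
snap('wrist','lean1');snap('scene','sclean1')
E
```

```text
(array([0.55815624, 0.07723105, 0.1822    ]), array([9.79487420e-01, 2.01505322e-01, 1.23386424e-17, 5.99763067e-17]))
th0.000 xc0.0768 h0.0060 hit=False err mm [-0.22 -0.57] F fwd,lat,z [-0.52  0.16 -3.69] T [-0.05 -0.    0.02] w 0.059 t 11.775
th0.000 xc0.0768 h0.0030 hit=False err mm [0.03 0.01] F fwd,lat,z [-0.18  0.07 -3.74] T [-0.02  0.06 -0.04] w 0.0598 t 12.075
th0.035 xc0.0778 h0.0030 hit=False err mm [-0.46  0.09] F fwd,lat,z [-0.14  0.25 -3.59] T [0.03 0.09 0.05] w 0.0591 t 12.325
th0.070 xc0.0789 h0.0030 hit=False err mm [-0.34  0.11] F fwd,lat,z [-0.28 -0.68 -3.62] T [-0.02  0.11  0.  ] w 0.0595 t 12.575
th0.105 xc0.0799 h0.0030 hit=False err mm [-0.27  0.06] F fwd,lat,z [-0.42  0.1  -3.97] T [-0.05  0.15  0.02] w 0.0594 t 12.825
th0.140 xc0.0810 h0.0030 hit=False err mm [-0.22  0.06] F fwd,lat,z [-0.17 -1.16 -3.82] T [-0.06  0.12 -0.03] w 0.0593 t 13.075
```

No contact yet. Next comes a guarded descent onto the rail.

Run:
```python
from geo import *
r.hold(.3)
for i in range(8):
    h=.003-.001*(i+1)
    if go(.14,.081,h,.01,2.5): break
    if r.read_state()['contact_force'][2]>-2: break
snap('wrist','land1')
```

```text
th0.140 xc0.0810 h0.0020 hit=False err mm [-0.06 -0.1 ] F fwd,lat,z [-0.32  0.08 -2.51] T [-0.1   0.13 -0.02] w 0.0593 t 13.725
th0.140 xc0.0810 h0.0010 hit=False err mm [-0.06 -0.09] F fwd,lat,z [ 0.65 -0.04 -3.72] T [-0.14  0.23  0.02] w 0.0594 t 13.975
th0.140 xc0.0810 h0.0000 hit=False err mm [0.19 0.27] F fwd,lat,z [ 0.03 -0.03 -1.89] T [0.07 0.03 0.03] w 0.0595 t 14.225
```

View pics/land1.png

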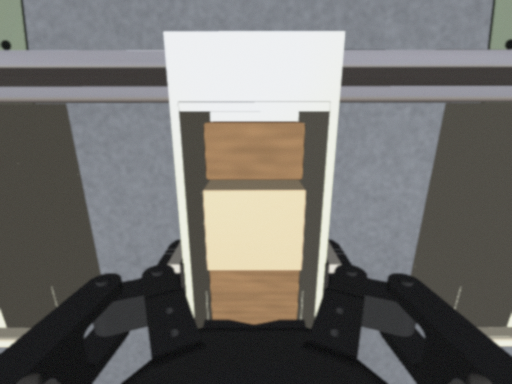

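The lip (v 31–100) straddles the rail (its top band is at v≈50–67), and the neighbours are well clear on both sides. Contact is just starting. I'll draw it toward the front until the edge touches, then settle it and rotate onto the stop bar.

Run:
```python
from geo import *
r.hold(.2)
def F():
    v=[];
    for _ in range(6):
        r.hold(.03);s=r.read_state();f=s['contact_force'];v.append([f[:2]@e,f[2],*s['torque'][:2]])
    return np.mean(v,0)
print(F())
for xc in(.0815,.082,.0825,.083,.0835):
    hit=go(.14,xc,.0005,.01,3);f=F();print('  F',f.round(2))
    if hit or f[0]>1.5: break
```

```text
[-0.13637336 -0.92706554  0.06165111 -0.08168071]
th0.140 xc0.0815 h0.0005 hit=False err mm [-0.2  -0.17] F fwd,lat,z [-1.4   0.31 -1.87] T [0.06 0.06 0.04] w 0.0596 t 14.925
  F [-0.7  -2.47 -0.04  0.09]
th0.140 xc0.0820 h0.0005 hit=False err mm [ 0.16 -0.03] F fwd,lat,z [ 1.25  1.14 -3.2 ] T [-0.01 -0.05  0.03] w 0.0594 t 15.375
  F [ 1.78 -3.65  0.06 -0.04]
```

Run:
```python
from geo import *
def F():
    v=[]
    for _ in range(6):
        r.hold(.03);s=r.read_state();f=s['contact_force'];v.append([f[:2]@e,f[2],s['torque'][1]*e[0]-s['torque'][0]*e[1]])
    return np.mean(v,0)
go(.14,.0817,.0002,.01,4);f0=F();print('  F',f0.round(2))
for th in(.146,.152,.158,.163,.168,.172):
    hit=go(th,.0817,.0002,.01,4);f=F();print('  F',f.round(2))
    if hit or abs(f[0]-f0[0])>2.5: break
snap('wrist','rot1');snap('scene','scrot1');snap('top','toprot1')
```

```text
th0.140 xc0.0817 h0.0002 hit=False err mm [-0.08  0.08] F fwd,lat,z [-0.1   0.17 -1.71] T [ 0.03 -0.01  0.1 ] w 0.0595 t 15.825
  F [-0.38 -1.55  0.01]
th0.146 xc0.0817 h0.0002 hit=False err mm [0.01 0.03] F fwd,lat,z [-0.3   0.6  -0.84] T [0.08 0.02 0.05] w 0.0591 t 16.275
  F [-0.01 -1.37 -0.04]
th0.152 xc0.0817 h0.0002 hit=False err mm [0.02 0.02] F fwd,lat,z [ 0.29  0.04 -1.29] T [ 0.06 -0.08  0.05] w 0.0596 t 16.725
  F [ 0.49 -1.22 -0.07]
th0.158 xc0.0817 h0.0002 hit=False err mm [0.06 0.06] F fwd,lat,z [ 1.08 -0.06 -0.96] T [ 0.01 -0.04  0.04] w 0.0592 t 17.175
  F [-0.03 -1.81 -0.08]
th0.163 xc0.0817 h0.0002 hit=False err mm [0.02 0.03] F fwd,lat,z [ 0.85  0.34 -0.84] T [ 0.04 -0.05  0.01] w 0.0598 t 17.625
  F [-0.07 -1.37 -0.09]
th0.168 xc0.0817 h0.0002 hit=False err mm [0.02 0.01] F fwd,lat,z [ 1.28  0.3  -0.95] T [ 0.04 -0.14 -0.01] w 0.0592 t 18.075
  F [ 0.42 -1.16 -0.12]
th0.172 xc0.0817 h0.0002 hit=False err mm [0.   0.03] F fwd,lat,z [ 1.13 -0.6  -1.83] T [ 0.03 -0.09 -0.01] w 0.0597 t 18.525
  F [ 0.43 -1.25 -0.1 ]
```

View pics/scrot1.png

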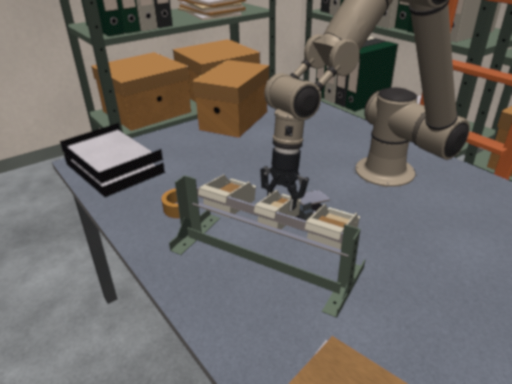

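```bash
cat > m7.py <<'E'
from m6 import *
def lipplane(f,v0=40,v1=92,u0=190,u1=320):
    Q,im=toolpts(f);L=Q[v0:v1,u0:u1].reshape(-1,3);L=L[np.isfinite(L[:,2])]
    A=np.c_[L[:,:2]-[.085,0],np.ones(len(L))];k=np.linalg.lstsq(A,L[:,2],rcond=None)[0];return k.round(4)
if __name__=='__main__':
    for f in('held1','hov1','lean1','land1','rot1'): print(f,lipplane(f), 'outer edge v', [int(np.argmax(np.load(f'pics/{f}.npz')['im'][:60,u].min(-1)>195)) for u in(200,255,310)])
    # world pitch of the lip
    P,im=world('wrist','rot1')
    yaw=np.radians(23.25);e=np.array([np.cos(yaw),np.sin(yaw)])
    L=P[40:92,190:320].reshape(-1,3);L=L[np.isfinite(L[:,2])];s=L[:,:2]@e;t=L[:,:2]@[-e[1],e[0]]
    print('world slope',np.linalg.lstsq(np.c_[s,t,np.ones(len(s))],L[:,2],rcond=None)[0].round(4))
    # neighbours' lean in wrack
    P,im=world('wrist','wrack')
    for u0,u1 in((78,144),(354,420)):
        L=P[149:165,u0:u1].reshape(-1,3);L=L[np.isfinite(L[:,2])];s=L[:,:2]@e;t=L[:,:2]@[-e[1],e[0]];print('nb',np.linalg.lstsq(np.c_[s,t,np.ones(len(s))],L[:,2],rcond=None)[0].round(3))
E
python3 m7.py
```

```text
held1 [ 0.0025  0.0005 -0.018 ] outer edge v [31, 31, 31]
hov1 [ 0.0021  0.001  -0.018 ] outer edge v [32, 31, 31]
lean1 [ 0.0039  0.0007 -0.018 ] outer edge v [31, 32, 31]
land1 [ 0.0005  0.0003 -0.0181] outer edge v [31, 31, 31]
rot1 [ 0.0034  0.0009 -0.0181] outer edge v [31, 31, 31]
world slope [0.1668 0.0009 0.0713]
nb [ 0.17  -0.002  0.069]
nb [0.176 0.001 0.065]
```

View pics/rot1.png

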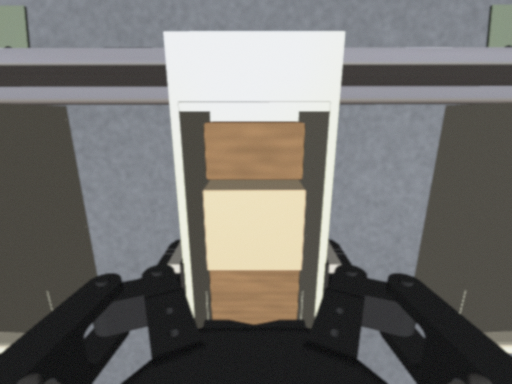

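The bin hasn't slipped in the jaws. Its lean measures about 0.167, against 0.17–0.176 measured the same way on the neighbours. I'll probe a bit further for firm contact with the bar.

Run:
```python
from geo import *
def F():
    v=[]
    for _ in range(10):
        r.hold(.03);s=r.read_state();f=s['contact_force'];v.append([f[:2]@e,f[2],s['torque'][1]*e[0]-s['torque'][0]*e[1]])
    return np.mean(v,0)
f0=F();print(f0.round(2))
for th in(.178,.184,.190,.196):
    hit=go(th,.0817,.0002,.01,4);f=F();print('  F',f.round(2))
    if hit or abs(f[0]-f0[0])>2 or abs(f[2]-f0[2])>.15: break
snap('wrist','rot2')
import m7;print(m7.lipplane('rot2'))
```

```text
[ 0.32 -1.01 -0.11]
th0.178 xc0.0817 h0.0002 hit=False err mm [-0.02 -0.  ] F fwd,lat,z [ 0.84  0.22 -1.14] T [-0.03 -0.11 -0.01] w 0.0595 t 19.4583
  F [ 0.29 -1.28 -0.1 ]
th0.184 xc0.0817 h0.0002 hit=False err mm [-0.19 -0.04] F fwd,lat,z [-1.77 -1.1  -0.69] T [-0.13  0.07 -0.01] w 0.0596 t 20.0417
  F [-1.51 -0.26  0.16]
[ 0.003   0.0008 -0.0182]
```

There's firm bar contact at a tool lean of about 0.18: forward force −1.5 N, the moment steps, and the rail carries the weight (Fz near −0.3 N). Releasing gently.

Run:
```python
from geo import *
go(.182,.0817,.0001,.01,4);r.hold(.3)
for w in(.0610,.0630,.067,.074): command_gripper(w,20);s=r.read_state();print(s['grip_width'],s['contact_force'].round(2),s['time_s'])
snap('wrist','rel1');import m7;print(m7.lipplane('rel1'))
```

```text
th0.182 xc0.0817 h0.0001 hit=False err mm [-0.1  -0.02] F fwd,lat,z [-2.11 -0.37  0.62] T [-0.15  0.19 -0.02] w 0.0592 t 20.675
0.061076121504946325 [-0.14  0.74 -0.46] 21.1917
0.06268593517386575 [-0.46 -0.35 -0.02] 21.4083
0.06694097381395148 [-0.12  0.21 -0.81] 21.625
0.07380633272229828 [ 0.02  0.32 -1.04] 21.8667
[-0.0026  0.0007 -0.0182]
```

View pics/rel1.png

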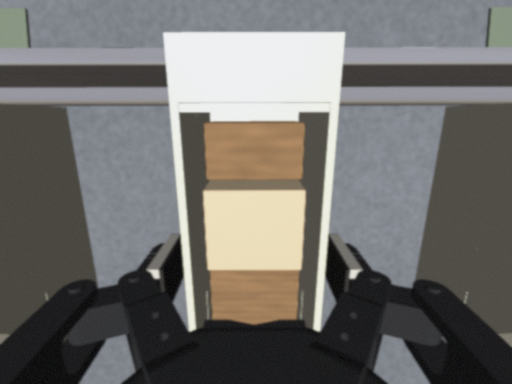

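The jaws are off both walls. The bin hangs unmoved (lip edge v≈32, u 165–345), with no drop or swing. I'll back out along the tool axis and check.

Run:
```python
from geo import *
s=r.read_state();R=Ro.from_quat(s['eef_rot']).as_matrix()
p=s['eef_pos']-R[:,2]*.10
print(r.move_straight(p,speed=.08,max_force=4))
_,T=toolR(np.radians(23.2))
r.reach([.615,.095,.37],T.as_quat());r.hold(.3); snap('wrist','fin');snap('scene','scfin');print(r.read_state()['time_s'])
P,im=world('wrist','fin');
n=np.array([-e[1],e[0]])
for nm,u0,u1 in(('L',78,144),('mid',222,272),('R',354,420)):
    L=P[149:162,u0:u1].reshape(-1,3);L=L[np.isfinite(L[:,2])];print(nm,np.linalg.lstsq(np.c_[L[:,:2]@e,L[:,:2]@n,np.ones(len(L))],L[:,2],rcond=None)[0].round(3))
```

```text
False
24.375
L [0.177 0.002 0.064]
mid [ 2.928 -0.366 -1.71 ]
R [0.167 0.001 0.071]
```

View pics/fin.png

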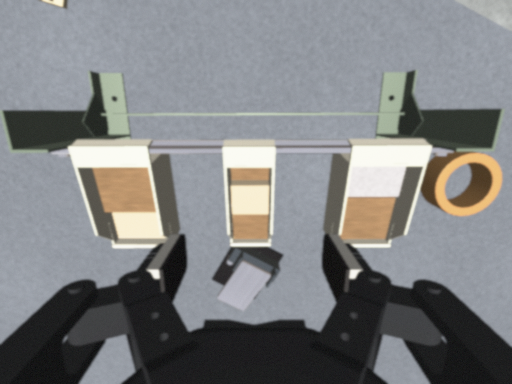

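View pics/scfin.png

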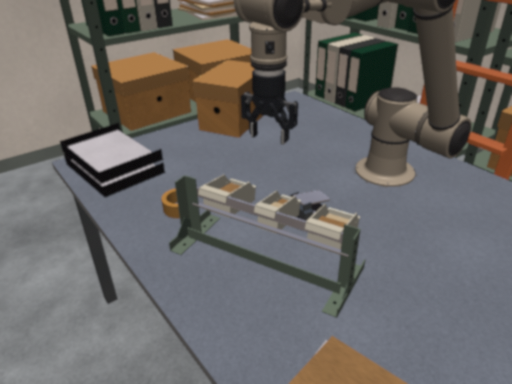

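The bin hangs between the neighbours, with its lip level with theirs (v≈146). The punch and tape look unmoved. The middle slope fit came out as nonsense, so I'll recheck it and compare the neighbours before and after.

Run:
```python
from geo import *
n=np.array([-e[1],e[0]])
P,im=world('wrist','fin')
for v in range(140,172,2): print(v,im[v,248].tolist(),P[v,248].round(4))
for nm,u0,u1 in(('L',78,144),('mid',228,268),('R',354,420)):
    L=P[149:162,u0:u1].reshape(-1,3);L=L[np.isfinite(L[:,2])&(L[:,2]>.155)];A=np.c_[L[:,:2]@e,L[:,:2]@n,np.ones(len(L))]
    k=np.linalg.lstsq(A,L[:,2],rcond=None)[0];g=abs(A@k-L[:,2])<.003;k=np.linalg.lstsq(A[g],L[g,2],rcond=None)[0];print(nm,k.round(3),len(L),np.median(L[:,2]).round(4))
for f in('wrack','fin'):
    i=np.load(f'pics/{f}.npz')['im'].min(-1)>205
    print(f,np.nonzero(np.diff(i[152].astype(int)))[0],[int(np.argmax(i[130:175,u]))+130 for u in(80,140,232,266,360,415)],np.load(f'pics/{f}.npz')['pos'].round(4))
```

```text
140 [199, 194, 179] [0.647  0.1162 0.1611]
142 [208, 202, 184] [0.6453 0.1154 0.1646]
144 [208, 202, 183] [0.6435 0.1146 0.1684]
146 [218, 216, 196] [0.6422 0.1139 0.1748]
148 [250, 250, 242] [0.6402 0.113  0.1762]
150 [251, 251, 243] [0.6381 0.1121 0.1757]
152 [251, 251, 244] [0.6361 0.1113 0.1764]
154 [251, 251, 243] [0.6338 0.1103 0.1757]
156 [251, 251, 243] [0.6318 0.1095 0.1761]
158 [250, 250, 242] [0.6294 0.1085 0.1747]
160 [250, 250, 242] [0.627  0.1075 0.1731]
162 [251, 250, 243] [0.6249 0.1066 0.1737]
164 [251, 250, 243] [0.6225 0.1057 0.1725]
166 [248, 246, 234] [0.6203 0.1047 0.1727]
168 [206, 178, 144] [0.6093 0.1012 0.1278]
170 [185, 146, 108] [0.6067 0.1001 0.1275]
L [0.177 0.002 0.064] 855 0.1751
mid [0.189 0.002 0.057] 516 0.1751
R [0.167 0.001 0.071] 856 0.1748
wrack [ 67 146 350 429] [147, 147, 130, 130, 146, 146] [0.6151 0.094  0.3699]
fin [ 68 147 221 275 351 430] [146, 146, 147, 147, 146, 145] [0.6145 0.0947 0.3694]
```

Run:
```python
from h import *
r.finish_job()
```

```text
the job is handed in; nothing more can be done
```

The narrow bin now hangs on the rail by its lip, between the two wide bins, and the job is handed in at about 24.5 s of the 56 s allowed.

I lowered it level over the rail and eased its front down with light force checks until its back pressed on the stop bar with about 1.5–2 N. I then opened the jaws in small steps and backed out along the tool axis without touching it.

**Last checks:**
- **Placing:** the bin is square to the rail within a pixel, and its lip is at the neighbours' height (0.175 m). It didn't drop or swing when I let go.
- **Lean:** it measured about 0.18, against 0.167–0.177 for the neighbours; the difference is within the depth noise.
- **Surroundings:** both wide bins are within 1 pixel of where they started. I saw no movement of the hole punch or the tape roll, but I judged those two by eye only.

**Disagreements:**
- My first estimates of the bin's position along its length differed by about 4–5 mm. I settled that by measuring the lip and rail together in one wrist picture before lowering.
- The first final fit of the middle bin's slope was spoiled by stray depth points. The 0.18 above is from the refit without them.

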